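Release a locked tube tray with the release pin

ROBOT

A 7-joint arm with a two-finger parallel gripper is mounted at the origin on the work surface. World frame = base frame: x ahead of the robot, y to its left, z up, the work surface at z = 0. Lengths are in m, angles in rad, forces in N, time in s.
With the tool pointing down it reaches from about 0.425 to 0.875 m from the base axis. Payload 8.4 kg.
Tool frame: the origin (TCP) lies at the very end of the fingers, on their centre line; the grasp point (between the pads) lies 19 mm behind it (ctrl.tcp_to_grasp is the z of the grasp point in the tool frame, in m); z points along the fingers, y is the line along which they close (so a half turn about z gives the same grasp; the last joint's range is limited). The gripper opens to 87 mm and grips with 3 to 60 N. Pads are 19 mm wide; open, the fingers measure 117 mm over their backs; the gripper's body (75 mm by 190 mm) begins 51 mm behind the grasp point.
Start: joints at [1.202, 0.333, 0.04, 1.465, -0.013, 1.343, -0.059], TCP at [0.173, -0.626, 0.223] pointing down, gripper open.
Joint ranges: [-2.58, 2.58], [-0.38, 2.09], [-1.3, 1.39], [0.25, 2.4], [-1.5, 4.64], [0.08, 2.09], [-2.65, 2.65]. Speed limits (rad/s): [2.22, 2.22, 2.79, 2.79, 3.14, 3.14, 3.14].

INTERFACE

Orientations are given as a unit quaternion [x, y, z, w].
In Python, from cell import ctrl gives the robot as it stands. Calls block until the motion is done:
- ctrl.goto(position, orientation): joint-space move of the TCP to a pose.
- ctrl.movel(position, rotation=None, velocity=0.15, max_force=None): straight line of the TCP; rotation=None keeps the orientation; velocity is the mean speed in m/s. With max_force (N) it stops when the force on the tool has changed by that much, and returns True; else False.
- ctrl.move_joints(angles): joint-space move.
- ctrl.grip(opening): finger opening in m; the grip force is fixed at half the most; returns when the fingers have stopped.
- ctrl.hold(seconds).
- ctrl.inverse_kinematics(position, orientation): joint angles nearest the present ones, or None.
- ctrl.grab_frame(name): name is "scene" or "top" or "wrist"; returns (picture, depth): 384x512x3 uint8, red, green, blue; 384x512 float32, m along the optical axis (not along the pixel's ray), 0 where there is no reading.
- ctrl.get_calibration(name): a dict with "K" (3x3 intrinsics, pixels), "T" (4x4, takes a point from camera to world coordinates). Camera axes: x right, y down, z forward; pixel columns grow to the right and rows downward; lengths in m; the calibration is good to about 2 mm. A picture is of the moment at which its call begins: read the wrist's pose just before it. get_calibration takes no time and is no camera call; for the wrist camera it gives the pose at the moment of the call.
A pose or a line that the arm cannot do raises ctrl.IKError and nothing moves.
- ctrl.close_job(): hands the job in; it is judged then, once.
Readings, each from a call of its own:
- ctrl.current_clock(): time.
- ctrl.current_joint_positions(): joint angles.
- ctrl.current_dq(): joint speeds.
- ctrl.current_joint_torque(): joint torques, N m.
- ctrl.current_tool_pos(): TCP position.
- ctrl.current_eef_rot(): TCP orientation.
- ctrl.current_force(): force on the tool from outside, world axes, zero at the start.
- ctrl.current_ft_torque(): the same for the moment, N m.
- ctrl.current_finger_gap(): finger opening in m.
- ctrl.current_grip_force(): force on a finger pad.
Only numpy, scipy, OpenCV 4.12 (cv2) and the standard library are available. Lean on these libraries where they do the work, as an engineer would, in place of code of your own. Each camera call takes 0.05 s, during which the arm holds its last target. There are 200 camera calls.

TASK

The tube cooler with the orange front and orange rear cap has lost power with its tray locked in. Take the yellow-handled release pin from its holder, push it straight down through the access hole in the orange cap until the hidden latch lets go and the tray springs fully out, then put the pin back upright in its holder and let go of it. Keep the blue cooler's tray shut.

Things in the scene. Friction and masses are not known exactly. Their poses are not given: they have to be found in the camera images.
- pin_grip (a point): Middle of the handle of the 50 g release pin; z up. Yellow handle 18 mm thick, 60 mm long; below it a collar 36 mm wide, underside 36 mm below this point; then an 8 mm shaft, tip 96 mm below this point. It starts centred, hanging by its collar in a fixed grey 70 mm cube (upright 20 mm bore, mouth flared to 28 mm), left or right of the coolers; put back, this point is where it started.
- orange_hole (a point): Mouth centre of the upright 20 mm hole (flared to 28) in the orange cap, level, 90 mm above the bench; z up, -x to the front. Cooler fixed, 200 x 120 x 90 mm, hole 155 mm behind its front; a blue twin stands beside. Hidden latch plate 48 mm below the mouth, 4 to 8 N, springs back; it frees the tray with the pin's tip 55 mm deep; with the collar down on the cap the tip is 60 mm deep.
- orange_tray (a joint): How far the orange cooler's tray has come out of its front, in m: 0 locked in, 0.080 fully out. Its own spring drives it out in about a second, with 3 N at first, and holds it out; it stops against nothing but its end stop.
- blue_tray (a joint): The same for the blue cooler's tray; 0 is shut, and it must stay shut.
Not all that is in view belongs to the job. What is shaped like the part that bears pin_grip but turquoise is not meant. Leave any brown look-alike of the part that bears orange_hole alone.

How it is judged:
On the way, in this order (a step that is already met when the one before it is completed fails the run):
1. the pin's shaft is down in the orange cooler's access hole, at least 20 mm deep (horizontal distance between pin_grip and orange_hole below 0.015 m and z of pin_grip in the frame of orange_hole below 0.076 m and angle between pin_grip's own z axis and vertical below 0.3 rad), for 0.05 s.
2. the orange cooler's tray has sprung out (value of joint orange_tray above 0.07 m), for 0.1 s.
At the end, for the whole second after the job is handed in: The orange cooler's tray is out by more than 70 of its 80 mm, the blue tray is shut (under 8 mm), and the pin stands upright (within 0.15 rad) in its holder, its handle within 15 mm of where it started, and released (value of joint orange_tray above 0.07 m and value of joint blue_tray below 0.008 m and distance of pin_grip from where it was at the start of the episode below 0.015 m and angle between pin_grip's own z axis and vertical below 0.15 rad); the robot touches nothing.
It fails at once if the blue cooler's tray comes out (value of joint blue_tray above 0.02 m).
It also fails if it takes over 58 s, if anything falls off the work surface, if the arm or the gripper's body presses on something with over 40 N, if the wrist force passes 120 N, or if a joint passes its speed limit or range.

## Working session

There is one attempt and no reset: what is moved stays moved. The work goes in short steps, each a Python script; the robot and the scene stay as the last script left them, time stands still between calls to the robot, and variables do not carry over. Pictures are saved under pics/ and viewed, at most 10 in all, crops included, and the job is handed in when it is done.

```bash
mkdir -p pics; python3 - <<'E'
from cell import ctrl
import cv2,numpy as np
for n in("scene","top"):
    p,d=ctrl.grab_frame(n); c=ctrl.get_calibration(n)
    cv2.imwrite(f"pics/{n}0.png",p[:,:,::-1]); np.savez(f"{n}0.npz",p=p,d=d,**c); print(n,c["K"].round(1).tolist(),c["T"].round(3).tolist())
print(ctrl.current_eef_rot(),ctrl.current_tool_pos(),ctrl.current_clock(),ctrl.tcp_to_grasp)
E
```

```text
scene [[347.5, 0.0, 253.4], [0.0, 347.5, 186.7], [0.0, 0.0, 1.0]] [[0.724, 0.561, -0.401, 0.814], [0.69, -0.601, 0.403, -0.297], [-0.014, -0.568, -0.823, 0.746], [0.0, 0.0, 0.0, 1.0]]
top [[455.5, 0.0, 259.9], [0.0, 455.5, 188.1], [0.0, 0.0, 1.0]] [[0.006, -0.991, 0.131, 0.341], [-1.0, -0.006, -0.001, 0.018], [0.002, -0.131, -0.991, 1.336], [0.0, 0.0, 0.0, 1.0]]
[ 9.90913259e-01  1.34500537e-01 -1.49776720e-04 -7.04475694e-04] [ 0.17312272 -0.62608875  0.22175524] 0.1 -0.0187
```

View pics/scene0.png

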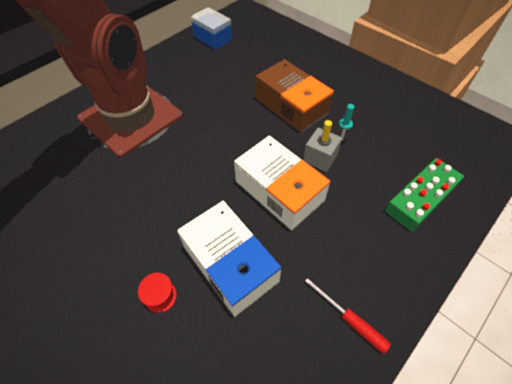

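View pics/top0.png

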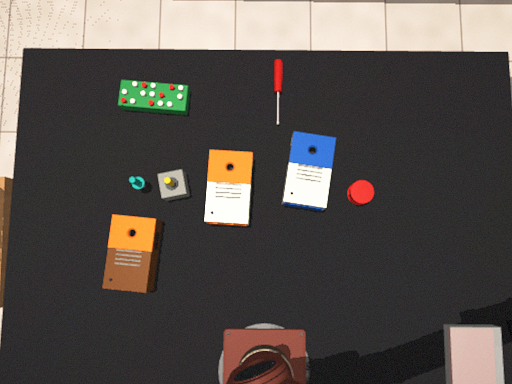

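The scene camera shows the orange cooler with its hole near (298,184), the yellow pin at (326,130) in the grey cube, and the turquoise decoy at (348,115). In the top view these are the hole at (230,167), the yellow pin at (168,181) and the decoy at (138,183). The brown look-alike is at (132,232). Next I'll enlarge both views.

```bash
cat > h.py <<'E'
import numpy as np
def w(n,u,v,z=None,d=None):
    f=np.load(n+".npz") if isinstance(n,str) else n
    K,T=f["K"],f["T"]; r=np.linalg.inv(K)@[u,v,1]
    if z is not None: d=(z-T[2,3])/(T[:3,:3]@r)[2]
    elif d is None: d=f["d"][int(round(v)),int(round(u))]
    return T[:3,:3]@(r*d)+T[:3,3]
E
python3 - <<'E'
import cv2,numpy as np
from h import w
a=cv2.imread("pics/top0.png")[140:240,120:260]; b=cv2.imread("pics/scene0.png")[95:235,225:365]
f=lambda x:cv2.resize(x,None,fx=400/x.shape[1],fy=400/x.shape[1],interpolation=cv2.INTER_CUBIC)
a,b=f(a),f(b); o=np.zeros((400,800,3),np.uint8); o[:a.shape[0],:400]=a;o[:b.shape[0],400:]=b
cv2.imwrite("pics/c.png",o)
for n,cs in (("top0",[(230,167),(168,181),(138,183),(183,195)]),("scene0",[(298,184),(327,124),(350,107)])):
    for u,v in cs: print(n,u,v,w(n,u,v).round(3))
# height-map stats per colour
for n in("top0","scene0"):
    z=np.load(n+".npz");h=cv2.cvtColor(z["p"],cv2.COLOR_RGB2HSV)
    v,u=np.mgrid[:384,:512];r=np.stack([u,v,np.ones_like(u)],-1)@np.linalg.inv(z["K"]).T*z["d"][...,None]
    P=r@z["T"][:3,:3].T+z["T"][:3,3]
    for nm,lo,hi in(("yel",22,34),("turq",82,97),("or",5,19)):
        m=(h[...,0]>=lo)&(h[...,0]<=hi)&(h[...,1]>150)&(h[...,2]>90)&(P[...,0]>.3)&(P[...,2]>.03)&(P[...,2]<.25)
        if nm=="or": m&=(abs(P[...,2]-.09)<.006)&(P[...,1]<.18)
        q=P[m]; print(n,nm,m.sum(),q.mean(0).round(3),q.min(0).round(3),q.max(0).round(3))
        if nm=="or": print(cv2.minAreaRect(q[:,:2].astype(np.float32)))
E
```

```text
top0 230 167 [0.574 0.104 0.039]
top0 168 181 [0.518 0.263 0.133]
top0 138 183 [0.519 0.355 0.086]
top0 183 195 [0.491 0.236 0.049]
scene0 298 184 [0.535 0.148 0.011]
scene0 327 124 [0.521 0.257 0.137]
scene0 350 107 [0.522 0.356 0.126]
top0 yel 54 [0.519 0.263 0.121] [0.512 0.258 0.07 ] [0.539 0.281 0.139]
top0 turq 117 [0.521 0.359 0.087] [0.507 0.345 0.06 ] [0.539 0.378 0.13 ]
top0 or 1275 [0.566 0.103 0.09 ] [0.412 0.042 0.084] [0.613 0.164 0.096]
((0.5108252763748169, 0.10593830794095993), (0.12016334384679794, 0.20022936165332794), 86.83268737792969)
scene0 yel 118 [0.522 0.258 0.115] [0.513 0.252 0.078] [0.528 0.271 0.139]
scene0 turq 200 [0.524 0.354 0.089] [0.504 0.341 0.062] [0.538 0.373 0.129]
scene0 or 1695 [0.567 0.096 0.09 ] [0.518 0.037 0.084] [0.613 0.163 0.094]
((0.5649545788764954, 0.09966033697128296), (0.12276347726583481, 0.09069018065929413), 87.43637084960938)
```

View pics/c.png

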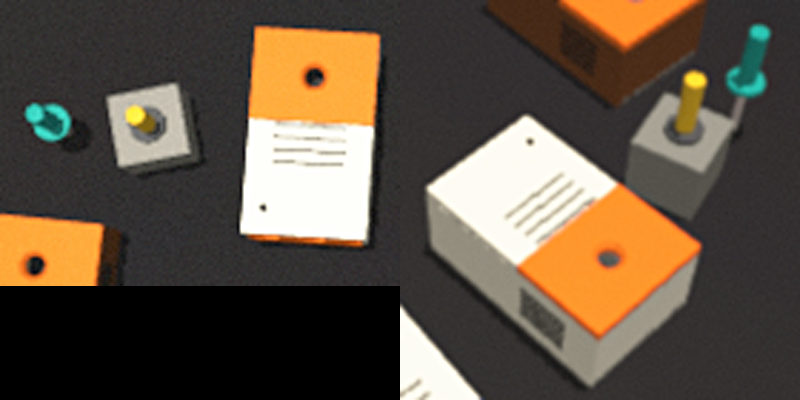

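The crop puts the orange hole at about (229.9,167.0) and the yellow pin's top at (167.3,180.6) in the top view. Heights match: pin top 0.137, cap 0.09, and the cap outline is 120 x 200 mm. I'll move over and check both with the wrist camera.

```bash
python3 - <<'E'
from cell import ctrl
from h import w
import cv2,numpy as np
print("hole",w("top0",229.9,167,.09),"top",w("top0",167.3,180.6,.136))
print("scene hole",w("scene0",225+(609-400)*.35,95+258*.35,.088),"top",w("scene0",225+(695-400)*.35,95+78*.35,.136))
qs=[]
for p in(np.pi/2,-np.pi/2):
    q=[np.cos(p/2),np.sin(p/2),0,0]; j=[ctrl.inverse_kinematics(x,q) for x in([.52,.26,.106],[.566,.103,.25],[.5,.19,.3])]
    print(p,[None if a is None else np.round(a,2).tolist() for a in j]); 
    if all(a is not None for a in j): qs.append((abs(j[2][6]),q))
q=min(qs)[1]; print(q)
ctrl.goto([.5,.19,.3],q)
p,d=ctrl.grab_frame("wrist"); c=ctrl.get_calibration("wrist")
np.savez("wr1.npz",p=p,d=d,**c); cv2.imwrite("pics/wr1.png",p[:,:,::-1]); print(ctrl.current_clock(),c["T"].round(3).tolist())
E
```

```text
hole [0.56480536 0.10064473 0.09      ] top [0.51877879 0.26372833 0.136     ]
scene hole [0.56667099 0.09838457 0.088     ] top [0.51922073 0.26420177 0.136     ]
1.5707963267948966 [[0.39, 0.59, -1.22, 1.73, 0.59, 1.24, -0.98], [0.53, 0.3, -0.95, 1.57, 0.24, 1.4, -0.44], [0.39, 0.15, -0.92, 1.59, 0.12, 1.46, -0.54]]
-1.5707963267948966 [[0.32, 0.52, -1.09, 1.73, 0.49, 1.2, 2.23], [0.7, 0.41, -1.23, 1.57, 0.39, 1.44, 2.59], [0.54, 0.2, -1.11, 1.58, 0.18, 1.47, 2.56]]
[np.float64(0.7071067811865476), np.float64(0.7071067811865475), 0, 0]
3.2417 [[1.0, -0.002, -0.0, 0.499], [-0.002, -0.966, -0.259, 0.26], [0.0, 0.259, -0.966, 0.462], [0.0, 0.0, 0.0, 1.0]]
```

View pics/wr1.png

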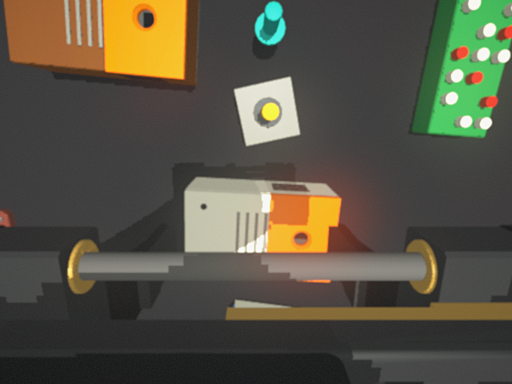

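The wrist view shows the yellow handle top at (270.5,112) and the orange hole at (301,239), with clear space on the ±x sides of the pin. I'll cross-check those points, then grasp.

```bash
python3 - <<'E'
from h import w
import numpy as np,cv2
print(w("wr1",270.5,112,.136),w("wr1",301,239,.087))
z=np.load("wr1.npz");h=cv2.cvtColor(z["p"],cv2.COLOR_RGB2HSV)
m=((h[...,0]>=22)&(h[...,0]<=34)&(h[...,1]>120)).astype(np.uint8); n,_,s,c=cv2.connectedComponentsWithStats(m[:,:400]);
for i in range(1,n):
    if s[i][4]>60:print(s[i],c[i])
g=cv2.cvtColor(z["p"],cv2.COLOR_RGB2GRAY)[222:256,285:318]; 
hh=z["p"][222:256,285:318].astype(int); mm=(hh.sum(2)<200); y,x=np.nonzero(mm); print("dark",mm.sum(),x.min()+285,x.max()+285,y.min()+222,y.max()+222)
cv2.imwrite("pics/wc.png",cv2.resize(z["p"][80:260,220:350,::-1],None,fx=3.3,fy=3.3,interpolation=cv2.INTER_CUBIC))
E
```

```text
[0.5186856  0.26302327 0.136     ] [0.56458967 0.09981809 0.087     ]
[ 119    3   65   75 2337] [160.37141635  50.9559264 ]
[261 103  18  18 246] [269.90650407 111.33739837]Traceback (most recent call last):
  File "<stdin>", line 9, in <module>
    return umr_minimum(a, axis, None, out, keepdims, initial, where)
ValueError: zero-size array to reduction operation minimum which has no identity
```

All three cameras agree to within 2 mm: pin (0.5187, 0.2635), hole (0.565, 0.100). Grasping and lifting.

```bash
python3 - <<'E'
from cell import ctrl
from h import w
import cv2,numpy as np
s=np.sqrt(.5);q=[s,s,0,0]
x,y=.5187,.2635
ctrl.goto([x,y,.20],q); print(ctrl.movel([x,y,.089],velocity=.08,max_force=8),ctrl.current_tool_pos())
ctrl.grip(.0); print(ctrl.current_finger_gap(),ctrl.current_grip_force(),ctrl.current_tool_pos(),ctrl.current_force())
np.save("g.npy",ctrl.current_tool_pos())
t=np.array(ctrl.current_tool_pos()); ctrl.movel([t[0],t[1],.205],velocity=.08)
ctrl.movel([.565,.100,.205],velocity=.12)
print(ctrl.current_tool_pos(),ctrl.current_eef_rot(),ctrl.current_finger_gap(),ctrl.current_clock())
o=np.zeros((400,800,3),np.uint8)
for i,n in enumerate(("scene","top")):
    p,d=ctrl.grab_frame(n); c=ctrl.get_calibration(n); np.savez(n+"2.npz",p=p,d=d,**c)
    u,v=((298,150) if i==0 else (230,165)); k=p[v-67:v+66,u-67:u+66,::-1]; o[:,400*i:400*i+400]=cv2.resize(k,(400,400),interpolation=cv2.INTER_CUBIC)
cv2.imwrite("pics/d.png",o)
E
```

```text
False [0.51899318 0.26368356 0.08950883]
0.017078555995103904 29.999783621169627 [0.51869446 0.26352024 0.08897136] [ 0.03106752  0.08792991 -1.04604731]
[0.56475645 0.10097767 0.20504904] [ 7.06643002e-01  7.07570232e-01  1.30902030e-04 -1.34394483e-04] 0.017358631148570572 9.6333
```

View pics/d.png

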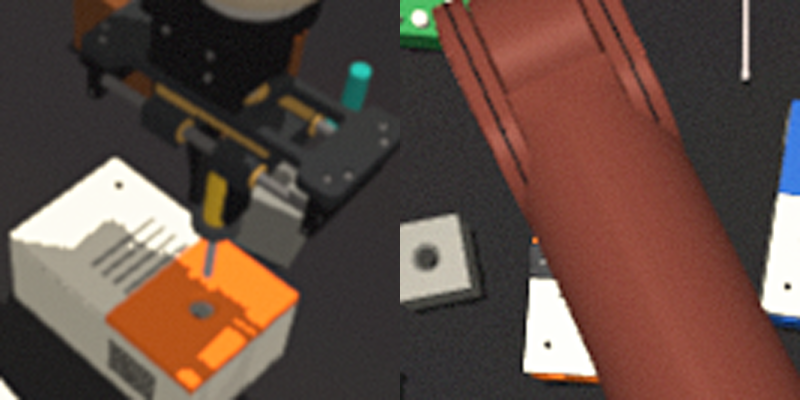

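The pin hangs upright in the fingers. In the scene view its tip is at about (299.8,173.4), above the hole, and the holder is empty. I'll check the tip and bore positions, then push down only if the tip lines up.

```bash
python3 - <<'E'
from cell import ctrl
from h import w
import cv2,numpy as np
tip=w("scene2",299.8,173.4,.126);hole=w("scene2",231+202/3.0075,83+309/3.0075,.088); bore=w("top2",172,183.8,.07)
print("tip",tip,"hole",hole,"bore",bore)
if np.hypot(*(tip-[.565,.1,.126])[:2])<.006:
    print(ctrl.movel([.565,.100,.168],velocity=.08,max_force=4),ctrl.current_tool_pos(),ctrl.current_force())
    r=ctrl.movel([.565,.100,.135],velocity=.04,max_force=5);print(r,ctrl.current_tool_pos(),ctrl.current_force())
    if not r:
        r=ctrl.movel([.565,.100,.1095],velocity=.03,max_force=22);print(r,ctrl.current_tool_pos(),ctrl.current_force())
        ctrl.hold(1.0); print(ctrl.current_force(),ctrl.current_finger_gap(),ctrl.current_clock())
p,d=ctrl.grab_frame("scene"); cv2.imwrite("pics/e.png",p[60:300,140:400,::-1].repeat(2,0).repeat(2,1))
E
```

```text
tip [0.56315328 0.10296258 0.126     ] hole [0.56748744 0.09744712 0.088     ] bore [0.51953227 0.26375976 0.07      ]
False [0.56492865 0.10007522 0.16780802] [ 0.44202902  0.19114429 -0.08548448]
False [0.56518337 0.10008156 0.13525441] [-0.32227527 -0.60296986 -0.06054952]
False [0.56519149 0.10009278 0.10972219] [-1.6468446  -0.78607328  6.40386411]
[-1.34363939 -0.23629517  6.39695884] 0.017205869261858197 13.3167
```

View pics/e.png

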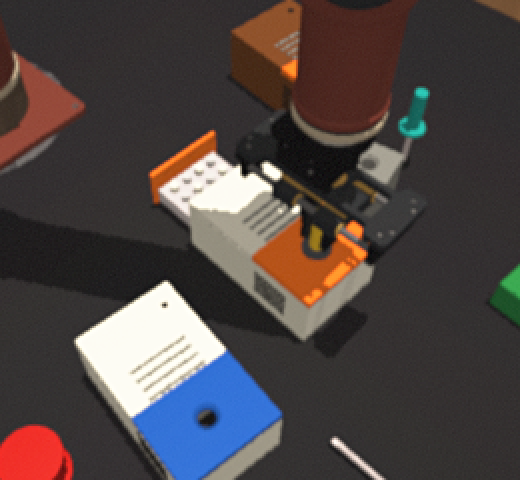

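The orange tray is out, at about (185,175) in the crop, and the blue tray is shut. Now I'll put the pin back.

```bash
python3 - <<'E'
from cell import ctrl
import cv2,numpy as np
g=np.load("g.npy")
ctrl.movel([.565,.100,.205],velocity=.08)
ctrl.movel([g[0],g[1],.205],velocity=.12)
r=ctrl.movel([g[0],g[1],.150],velocity=.06,max_force=5);print(r,ctrl.current_tool_pos())
if not r:
    r=ctrl.movel([g[0],g[1],g[2]],velocity=.04,max_force=6);print(r,ctrl.current_tool_pos(),ctrl.current_force())
    if ctrl.current_tool_pos()[2]<.094:
        ctrl.grip(.05); t=ctrl.current_tool_pos(); ctrl.movel([t[0],t[1],.26],velocity=.1)
        ctrl.goto([.5,.19,.3],[np.sqrt(.5)]*2+[0,0])
print(ctrl.current_tool_pos(),ctrl.current_finger_gap(),ctrl.current_clock())
from h import w
o=np.zeros((400,800,3),np.uint8)
for i,(n,u,v) in enumerate((("wrist",270,110),("scene",290,150))):
    c=ctrl.get_calibration(n);p,d=ctrl.grab_frame(n); np.savez(n+"3.npz",p=p,d=d,**c)
    o[:,400*i:400*i+400]=cv2.resize(p[v-100:v+100,u-100:u+100,::-1],(400,400),interpolation=cv2.INTER_CUBIC)
    if i==0:
        h=cv2.cvtColor(p,cv2.COLOR_RGB2HSV); m=((h[...,0]>=22)&(h[...,0]<=34)&(h[...,1]>120)).astype(np.uint8)
        k,_,s,ce=cv2.connectedComponentsWithStats(m[:,200:340])
        for j in range(1,k):
            if s[j][4]>60: print(ce[j]+[200,0],w("wrist3",ce[j][0]+200,ce[j][1],.136),w("wrist3",*(ce[j]+[200,0])))
cv2.imwrite("pics/f.png",o)
E
```

```text
False [0.51888683 0.26374295 0.1504293 ]
False [0.51880956 0.26358647 0.08917185] [ 0.12500735  0.83961335 -0.38604069]
[0.50027289 0.18909491 0.30029975] 0.04991884315669532 22.15
[268.89068826 111.11740891] [0.51723278 0.26364331 0.136     ] [0.51717528 0.26363182 0.13702874]
```

View pics/f.png

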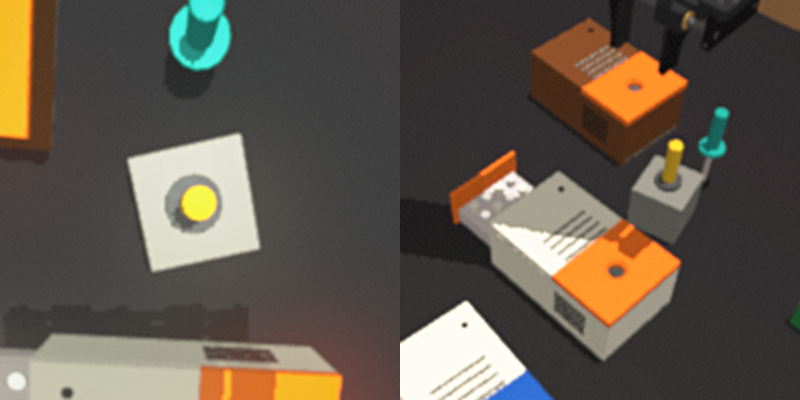

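The pin stands upright in its holder at (198,203) in the left crop, about 1 mm from where it started. The orange tray is still out and the gripper is clear, so I'm handing in.

```bash
python3 -c "
from cell import ctrl
print(ctrl.close_job())"
```

```text
the job is handed in; nothing more can be done
None
```

I handed the job in at about 22 s: the orange tray is fully out, the blue tray stayed shut, and the pin is released upright in its holder about 1.5 mm from where it started; no verdict came back.

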